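Clamp a wood block with the pump-trigger bench clamp

TASK

Lay the loose wood block flat and lengthwise on the board of the bench clamp, in line between the rubber pad and the steel stop, then pump the trigger until the pad has pushed the block up to the stop and grips it firmly, without crushing the pad flat. Drive the rod only by the trigger, never by pushing the rod or pad itself, and leave the pliers, tape measure, sanding block and glue bottle alone. Finish while still holding the trigger squeezed, with the block gripped.

Things in the scene. Friction and masses are not known exactly. Their poses are not given: they have to be found in the camera images.
- clamp: Fixed bench clamp on a plywood board 385x120x18 mm. Origin under the board, x = the way the rod advances, z up. Board x -200..185 mm. Black steel stop at x 150..172, top z 60. Steel drive frame 48 mm wide, x -145..-45, top z 100 (103 at the handle's root). On it a fixed upright black handle: 14 thick, 26 wide (18, 30 at its end), x -111..-97, to z 155; the upright trigger stands in front, on the pad's side.
- rod: Steel push rod 10 mm thick, axis 37 mm above the bench, a 34 mm plate and the rubber pad at its front. Origin: middle of the pad's face when uncompressed; x = the way it advances. A 4 mm ratchet: each full squeeze advances it about 8 mm (30 mm per rad once the pawl bites, after up to 0.13 rad of play); let go, the trigger springs back and the rod stays (or slips back under 4 mm to the last tooth). Friction 4 N. Takes 3 to 7 squeezes. Never push it directly.
- pad (a joint): Compression of the springy round rubber pad (33 mm across) at the front of the rod, m: 0 = free, 0.012 = flat; 3.5 N per mm. It rises as soon as the pad presses the block against the stop: aim for 4 to 7 mm.
- pad_face (a point): Middle of the front face of the rubber pad. At the start 128 to 150 mm from the stop.
- stop_face (a point): Middle of the steel stop's face towards the pad, 37 mm above the bench.
- trigger (a joint): Trigger angle, rad: 0 = sprung fully forward, 0.36 = fully squeezed. The pivot is 84 mm above the bench at clamp x -75. The spring needs 4 to 6 N at the trigger's front point; each further N there gives about 1.7 N at the rod.
- trigger_front (a point): Point on the front (pad-side) face of the trigger, 50 mm above its pivot, where a finger pushes; the trigger is 24 mm wide (28 mm at its end) and reaches 18 mm higher. Moves 18 mm towards the handle over the full squeeze.
- handle_back (a point): Point on the rear face of the fixed handle, 134 mm above the bench. To the trigger's front face: 50 mm at rest, 32 mm squeezed. Squeeze both together from above, hand closing along clamp x. As the handle is fixed, centre an evenly closing hand about 16 mm from here towards the pad: the front finger drives the trigger, the rear one closes up to the handle.
- wood_block: Loose plain wooden block, 48 (x) x 110 (y) x 38 (z) mm, 0.1 kg, left of the bench vice; origin in the middle of its underside. On the way to the clamp the vice is cleared by carrying the block 0.175 m above the bench; wall shelves overhang the left part of the bench beyond x = 0.62 m, so stay in front of them.
- combination_pliers: Pliers, 180 x 66 x 14 mm, lying on the bench in front of the clamp; leave alone. Origin in the middle of the underside.
- tape_measure: Tape measure, 68 x 71 x 35 mm; leave alone. Origin in the middle of the underside.
- sanding_block: Sanding block, 63 x 106 x 37 mm, brown with a dark red sole, behind the clamp: not the wood block; leave alone. Origin in the middle of the underside.
- glue_bottle: Upright bottle, 53 mm across, 172 mm tall, behind the clamp; leave alone. Origin in the middle of the underside.

How it is judged:
On the way, in this order (a step that is already met when the one before it is completed fails the run):
1. the wood block lies flat on the clamp's board between pad and stop, let go, the pad not yet pressing (angle between wood_block's own z axis and vertical below 0.08 rad and angle between the y axis of wood_block and the x axis of clamp, either way round below 0.12 rad and y of wood_block in the frame of clamp between -0.014 and 0.014 m and z of wood_block in the frame of clamp between 0.014 and 0.023 m and x of wood_block in the frame of clamp between 0.05 and 0.1 m and contact force between the fingers and wood_block below 0.2 N and value of joint pad below 0.001 m), for 0.2 s.
2. the pad grips the block against the stop, the trigger squeezed (value of joint pad above 0.002 m and contact force between rod and wood_block above 5 N and value of joint trigger above 0.03 rad), for 0.2 s.
At the end, for the whole second after the job is handed in: Block flat on the board (14 mm of the middle line, 0.12 rad of its direction), at rest, pressed between pad and stop with over 5 N, pad squeezed 2 to 11 mm; fingers still hold the trigger squeezed (over 0.03 rad, over 2 N) and do not touch the block (all of step 2 and angle between wood_block's own z axis and vertical below 0.08 rad and angle between the y axis of wood_block and the x axis of clamp, either way round below 0.12 rad and y of wood_block in the frame of clamp between -0.014 and 0.014 m and z of wood_block in the frame of clamp between 0.014 and 0.023 m and x of wood_block in the frame of clamp between 0.05 and 0.1 m and value of joint pad below 0.011 m and contact force between wood_block and clamp above 5 N and horizontal distance between pad_face and stop_face below 0.1125 m and contact force between the fingers and clamp above 2 N and contact force between the fingers and wood_block below 0.2 N and linear speed of wood_block below 0.01 m/s); the arm keeps its last pose, push and grip.
It fails at once if the pliers, tape measure, sanding block or glue bottle are moved by more than 30 mm (distance of any of combination_pliers, tape_measure, sanding_block, glue_bottle from where it was at the start of the episode above 0.03 m).
It fails at once if the rubber pad is crushed flat (more than 11 of its 12 mm, about 38 N) (value of joint pad above 0.011 m).
It fails at once if the robot pushes the rod or its pad directly (contact force between any of the fingers, the arm and rod above 1.5 N).
It also fails if it takes over 54 s, if anything falls off the work surface, if the arm or the gripper's body presses on something with over 40 N, if the wrist force passes 120 N, or if a joint passes its speed limit or range.

ROBOT

A 6-joint arm with a two-finger parallel gripper is mounted at the origin on a cart in front of the work surface, level with it; the furniture and walls round the work are solid. World frame = base frame: x ahead of the robot, y to its left, z up, the work surface at z = 0. Lengths are in m, angles in rad, forces in N, time in s.
With the tool pointing down it reaches from about 0.25 to 0.725 m from the base axis. Payload 9.7 kg.
Tool frame: the origin (TCP) lies between the finger pads; the fingertips stand 25 mm ahead of it and the grasp point (between the pads) lies 6 mm ahead of it; z points along the fingers, y is the line along which they close (so a half turn about z gives the same grasp; the last joint's range is limited). The gripper opens to 85 mm and grips with 20 to 120 N. Pads are 22 mm wide; open, the fingers measure 114 mm over their backs; the gripper's body (76 mm by 85 mm) begins 54 mm behind the grasp point. The pads swing forward as they close: fully open they stand 13 mm farther back than shut.
Start: joints at [-1.135, 0.087, 0.176, 1.66, 0, 1.571], TCP at [0.232, -0.499, 0.256] pointing down, gripper open.
Joint ranges: [-3.13, 3.13], [-0.85, 1.81], [-1.15, 1.24], [-2.2, 2.28], [-1.44, 1.52], [-3.14, 3.14]. Speed limits (rad/s): [2.22, 2.22, 2.57, 3.14, 3.14, 3.14].

INTERFACE

Orientations are given as a rotation vector (axis times angle).
In Python, from cell import manip, viewer, hand_in gives the robot as it stands. The module is installed in compiled form; this text tells all that it offers.
- The arm moves only by the tool apply_moves, never from a script. Its argument "plan" is a list of rows, each a list of 7 numbers: the turn, a rotation vector about the tool's x, y, z in rad, then the shift along the tool's x, y, z in mm, then the finger opening in mm, from 0 to 85.4. A call has 1 to 12 rows; each row shifts and turns the commanded pose from where the row before left it, along the tool's axes as they then stand; what a row does not reach is not made up. A row lasts 1/12 s, in which the tool goes at most 41.7 mm and 7.16 degrees, less where a joint would pass 70% of its speed; a pose out of reach is approached as far as the arm can. A call with a gripper value outside its range is refused whole. The fingers move at their own pace and stop on an object; "force" is the grip in N (left out, the last holds). Time passes only in rows, so rows that do not move let the fingers close. It gives the time, the measured TCP pose, the force, the opening and the grip force at its end, in the units of the state.
- manip.get_state(): the state, without advancing time (a new reading comes with each control period).
- viewer.capture(name): name is "side" or "top" or "wrist"; returns the picture (384x512x3 uint8, red, green, blue); there is no depth.
- viewer.get_calibration(name): a dict with "fov_y" (degrees; the focal length in pixels is half the picture's height over the tangent of half this angle, whatever the lens; pixels are square), "cx", "cy" (the principal point, pixels), "extrinsics" (4x4, takes a point from world to camera coordinates). Camera axes: x right, y down, z forward; pixel columns grow to the right and rows downward; lengths in m; the calibration is good to about 2 mm. A picture is of the moment at which its call begins: read the wrist's pose just before it. get_calibration takes no time and is no camera call; for the wrist camera it gives the pose at the moment of the call.
- hand_in(): hands the job in; it is judged then, once.
The state is a dict: "time_s": time; "joints": joint angles; "qd": joint speeds; "joint_efforts": joint torques, N m; "eef_pos": TCP position; "ee_rot": TCP orientation; "ft_force": force on the tool from outside, world axes, zero at the start; "torque": the same for the moment, N m; "finger_gap": finger opening in m; "grasp_force": force on a finger pad.
Only numpy, scipy, OpenCV 4.12 (cv2) and the standard library are available. Lean on these libraries where they do the work, as an engineer would, in place of code of your own. Each camera call takes 0.05 s, during which the arm holds its last target. There are 200 camera calls.

## Working session

There is one attempt and no reset: what is moved stays moved. The work goes in short steps, Python scripts to look and compute and a tool call to move; the robot and the scene stay as the last step left them, time stands still between calls to the robot, and variables do not carry over. Pictures are saved under pics/ and viewed, at most 14 in all, crops included, and the job is handed in when it is done.

Besides the shell and the picture viewer there is one more tool, called after "Emit:" as a command line: name --pt "numbers of a row" for each row, then --argument value for the rest. apply_moves: Moves the arm, as the interface text tells. Its arguments: {"type":"object","properties":{"plan":{"type":"array"},"force":{"type":"number"}},"required":["plan"]}

```bash
mkdir -p pics; cat > h.py <<'E'
import numpy as np, cv2
from cell import manip, viewer, hand_in
from scipy.spatial.transform import Rotation as R
def ray(cal,u,v):
    f=192/np.tan(np.radians(cal['fov_y'])/2)
    E=np.array(cal['extrinsics']);d=E[:3,:3].T@np.array([(u-cal['cx'])/f,(v-cal['cy'])/f,1]);o=-E[:3,:3].T@E[:3,3]
    return o,d
def onz(cal,u,v,z):
    o,d=ray(cal,u,v);return o+d*(z-o[2])/d[2]
def proj(cal,p):
    f=192/np.tan(np.radians(cal['fov_y'])/2)
    E=np.array(cal['extrinsics']);q=E[:3,:3]@np.array(p)+E[:3,3];return np.array([cal['cx']+f*q[0]/q[2],cal['cy']+f*q[1]/q[2]])
def snap(n,fn):
    im=viewer.capture(n);cv2.imwrite('pics/'+fn,cv2.cvtColor(im,cv2.COLOR_RGB2BGR));return im
E
python3 - <<'E'
from h import *
a=snap('top','top0.png');b=snap('side','side0.png')
cv2.imwrite('pics/both.png',cv2.cvtColor(np.hstack([a,b])[:, :],cv2.COLOR_RGB2BGR)[:, :])
for n in('top','side'):
    c=viewer.get_calibration(n);print(n,c['fov_y'],c['cx'],c['cy'],ray(c,256,192))
print(manip.get_state())
E
```

```text
top 56.049654092261825 250.6954116443451 190.3172780729424 (array([0.40557721, 0.08929369, 1.46118216]), array([ 0.11184356, -0.01531576, -0.99372756]))
side 54.398000224319084 254.91710715266774 192.06868199602204 (array([-0.00204186,  1.22779787,  0.66599924]), array([ 0.40743937, -0.81678197, -0.40849579]))
{'time_s': 0.1, 'joints': array([-1.13497732e+00,  8.74015406e-02,  1.75227257e-01,  1.65977652e+00,
       -2.25810509e-05,  1.57078764e+00]), 'qd': array([-0.00067725, -0.00306445,  0.00123016,  0.00186105, -0.00163037,
        0.0023603 ]), 'joint_efforts': array([ 6.73543054e-04, -5.21561658e+01,  4.65653372e+01,  1.59972638e-02,
        2.34424584e-05,  2.11441616e-06]), 'eef_pos': array([ 0.2321104 , -0.49844407,  0.25566301]), 'ee_rot': array([-3.06620005e+00, -6.78948596e-01,  4.26517622e-04]), 'ft_force': array([ 0.46302162, -0.51083464, -0.20111463]), 'torque': array([-2.51518575e-02,  1.62219811e-06,  2.03453279e-02]), 'grasp_force': 0.0, 'finger_gap': 0.08535938378238747}
```

View pics/top0.png

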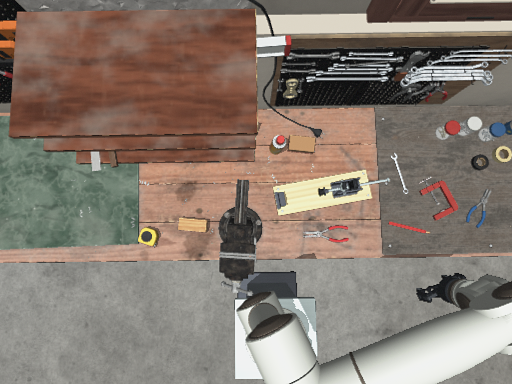

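View pics/side0.png

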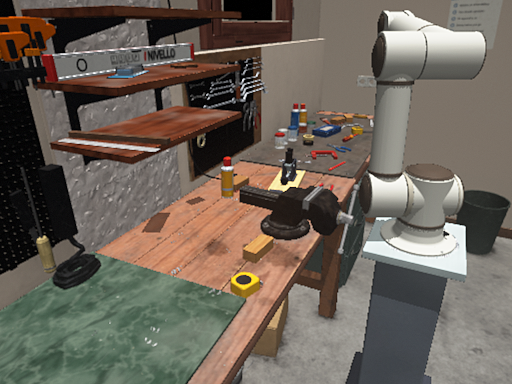

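The top picture shows the wood block at about (194,225), the stop at (280,199), the clamp drive at (345,187) and the vice between them at (240,228). I'll enlarge it.

```bash
python3 - <<'E'
from h import *
a=cv2.imread('pics/top0.png')
l=cv2.resize(a[205:245,170:220],None,fx=8,fy=8,interpolation=cv2.INTER_CUBIC)
r=cv2.resize(a[160:225,265:395],None,fx=6,fy=6,interpolation=cv2.INTER_CUBIC)
o=np.zeros((320+390-120,800,3),np.uint8)
o=np.zeros((600,800,3),np.uint8);o[:390,:780]=r
l=cv2.resize(a[212:238,172:216],None,fx=8,fy=8,interpolation=cv2.INTER_CUBIC);o[390:390+208,:352]=l
cv2.imwrite('pics/crop1.png',o)
c=viewer.get_calibration('top')
for p in [(280,199),(194,225),(345,187)]:print(onz(c,*p,0.038))
E
```

```text
[ 0.53667739 -0.02730638  0.038     ]
[0.43832381 0.31274064 0.038     ]
[ 0.58137307 -0.28675251  0.038     ]
```

View pics/crop1.png

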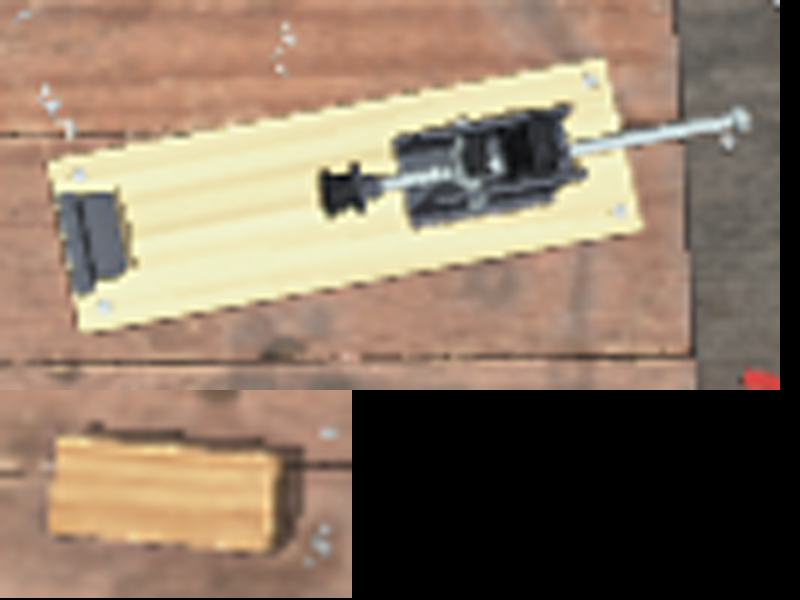

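The crop shows the board's corners at crop (48,160), (605,58), (643,230), (82,332). The stop is at left (60-130, 190-290), the pad's face at about (320,192), and the block's top face spans about (52-270, 438-552).

```bash
python3 - <<'E'
from h import *
c=viewer.get_calibration('top')
q=lambda u,v,z,ou=265,ov=160,k=6:onz(c,ou+(u+.5)/k-.5,ov+(v+.5)/k-.5,z)
B=[q(*p,.018) for p in [(48,160),(605,58),(643,230),(82,332)]]
print(np.round(B,4));d=lambda a,b:np.linalg.norm(a-b)
print(d(B[0],B[1]),d(B[1],B[2]),d(B[2],B[3]),d(B[3],B[0]))
ax=(B[0]+B[3]-B[1]-B[2])/2;print('yaw',np.arctan2(ax[1],ax[0]))
ctr=sum(B)/4;yaw=np.arctan2(ax[1],ax[0]);u=np.array([np.cos(yaw),np.sin(yaw),0]);n=np.array([-u[1],u[0],0])
O=ctr+u*.0075;O[2]=0;print('O',O)
pf=q(320,192,.037);print('pad',(pf-O)@u,(pf-O)@n)
for p in[(122,192),(128,270)]:s=q(*p,.06);print('stop',(s-O)@u,(s-O)@n)
b=[q(u_,v_-390,.038,172,212,8) for u_,v_ in [(56,438),(268,457),(267,552),(50,534)]]
print(np.round(b,4),sum(b)/4,[d(b[i],b[i-1]) for i in range(4)]);a=(b[0]+b[3]-b[1]-b[2]);print('byaw',np.arctan2(a[1],a[0]))
st=manip.get_state();Rm=R.from_rotvec(st['ee_rot']).as_matrix();print(Rm)
w=viewer.get_calibration('wrist');print(w['fov_y']);E=np.array(w['extrinsics']);print('cam in tool',Rm.T@(ray(w,256,192)[0]-st['eef_pos']),'\n',E[:3,:3]@Rm)
E
```

```text
[[ 5.905e-01 -2.000e-04  1.800e-02]
 [ 6.553e-01 -3.779e-01  1.800e-02]
 [ 5.383e-01 -3.976e-01  1.800e-02]
 [ 4.748e-01 -2.060e-02  1.800e-02]]
0.38327338805254807 0.11865123794617241 0.3823384124275905 0.11754085480911892
yaw 1.7392869663016246
O [ 0.56347559 -0.19165885  0.        ]
pad 0.012648142650852064 -0.0031751138796598157
stop 0.14422449054783562 -0.024575454729020056
stop 0.1501084112192862 0.02612528785191204
[[0.4682 0.3737 0.038 ]
 [0.4576 0.2693 0.038 ]
 [0.4112 0.2697 0.038 ]
 [0.4213 0.3761 0.038 ]] [0.43958764 0.32222159 0.038     ] [np.float64(0.04701874598987407), np.float64(0.1049249382727092), np.float64(0.04642166749583277), np.float64(0.10691113214466147)]
byaw 1.4729421274545151
[[ 9.06520922e-01  4.22160586e-01 -5.07834371e-04]
 [ 4.22160891e-01 -9.06520329e-01  1.03702521e-03]
 [-2.25710100e-05 -1.15447286e-03 -9.99999333e-01]]
66.05387335707356
cam in tool [ 0.06998296  0.00130954 -0.11787753] 
 [[ 5.71322897e-04  9.99999225e-01 -1.10629757e-03]
 [-9.61045877e-01  2.43299459e-04 -2.76388789e-01]
 [-2.76388306e-01  1.22110996e-03  9.61045271e-01]]
```

Emit:
apply_moves --pt "0 0 -0.115 0 0 0 85" --pt "0 0 -0.115 0 0 0 85" --pt "0 0 -0.115 0 0 0 85" --pt "0 0 -0.115 0 0 0 85" --pt "0 0 -0.115 0 0 0 85" --pt "0 0 -0.115 0 0 0 85" --pt "0 0 -0.115 0 0 0 85" --pt "0 0 -0.115 0 0 0 85" --pt "0 0 -0.115 0 0 0 85" --pt "0 0 0 0 0 0 85" --force 40

```text
time_s: 0.93
eef_pos: [0.2321, -0.4985, 0.2559]
ee_rot: [-2.324, -2.113, -0.0]
ft_force: [0.2, -0.5, 0.5]
finger_gap: 0.0849
grasp_force: 0.0
```

Emit:
apply_moves --pt "0 0 0 35 5.2 0 85" --pt "0 0 0 35 5.2 0 85" --pt "0 0 0 35 5.2 0 85" --pt "0 0 0 35 5.2 0 85" --pt "0 0 0 35 5.2 0 85" --pt "0 0 0 35 5.2 0 85" --pt "0 0 0 35 5.2 0 85" --pt "0 0 0 35 5.2 0 85" --pt "0 0 0 35 5.2 0 85" --pt "0 0 0 35 5.2 0 85" --pt "0 0 0 35 5.2 0 85" --pt "0 0 0 35 5.2 0 85"

```text
time_s: 1.93
eef_pos: [0.336, -0.0853, 0.2563]
ee_rot: [2.334, 2.102, 0.0]
ft_force: [0.8, 0.5, 0.7]
finger_gap: 0.0848
grasp_force: 0.0
```

Emit:
apply_moves --pt "0 0 0 35 5.2 0 85" --pt "0 0 0 35 5.2 0 85" --pt "0 0 0 35 5.2 0 85" --pt "0 0 0 35 5.2 0 85" --pt "0 0 0 35 5.2 0 85" --pt "0 0 0 35 5.2 0 85" --pt "0 0 0 35 5.2 0 85" --pt "0 0 0 35 5.2 0 85" --pt "0 0 0 35 5.2 0 85" --pt "0 0 0 35 5.2 0 85" --pt "0 0 0 35 5.2 0 85" --pt "0 0 0 35 5.2 0 85"

```text
time_s: 2.93
eef_pos: [0.4402, 0.3266, 0.2559]
ee_rot: [2.334, 2.103, -0.0]
ft_force: [1.2, -0.1, 0.1]
finger_gap: 0.0851
grasp_force: 0.0
```

```bash
python3 - <<'E'
from h import *
import json
st=manip.get_state();print(st['eef_pos'],R.from_rotvec(st['ee_rot']).as_matrix(),st['joints'])
w=viewer.get_calibration('wrist');a=snap('wrist','w1.png')
np.save('w1.npy',w,allow_pickle=True)
cv2.imwrite('pics/w1b.png',cv2.resize(cv2.imread('pics/w1.png'),(800,600),interpolation=cv2.INTER_CUBIC))
E
```

```text
[0.44018318 0.32664588 0.25594923] [[ 1.03846298e-01  9.94593345e-01 -1.55763211e-04]
 [ 9.94593329e-01 -1.03846332e-01 -2.23147489e-04]
 [-2.38116445e-04 -1.31748010e-04 -9.99999963e-01]] [ 6.38446277e-01  8.25249343e-02  1.70569933e-01  1.65909939e+00
 -8.63656414e-05  2.31327649e+00]
```

View pics/w1b.png

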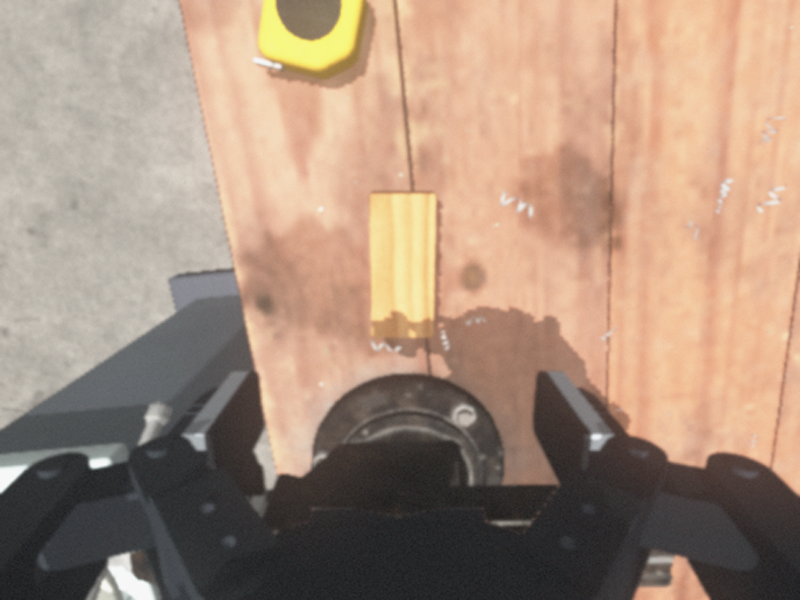

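The wrist picture shows the block's top face at (371,193), (434,194), (434,338), (371,336), upright in view. The vice foot is near (410,440).

```bash
python3 - <<'E'
from h import *
w=np.load('w1.npy',allow_pickle=True).item();st=manip.get_state();Rm=R.from_rotvec(st['ee_rot']).as_matrix()
b=[onz(w,(u+.5)*.64-.5,(v+.5)*.64-.5,.038) for u,v in [(371,195),(434,195),(434,338),(371,337)]]
print(np.round(b,4),[np.linalg.norm(b[i]-b[i-1]) for i in range(4)]);m=sum(b)/4;a=b[0]+b[1]-b[2]-b[3];print(m,np.arctan2(a[1],a[0]),'tool delta',Rm.T@(m-st['eef_pos']))
print('tool yaw',np.arctan2(Rm[1,0],Rm[0,0]))
E
```

```text
[[0.427  0.3753 0.038 ]
 [0.4716 0.3707 0.038 ]
 [0.4627 0.2622 0.038 ]
 [0.4141 0.268  0.038 ]] [np.float64(0.10804237164183911), np.float64(0.04487510678489798), np.float64(0.10888856792166833), np.float64(0.04899192285411512)]
[0.44384916 0.31905364 0.038     ] 1.4704024295648639 tool delta [-0.01194017  0.00418753  0.2158499 ]
tool yaw 1.468629279350402
```

Emit:
apply_moves --pt "0 0 0 -10 3 0 85" --pt "0 0 0 0 0 38 85" --pt "0 0 0 0 0 38 85" --pt "0 0 0 0 0 38 85" --pt "0 0 0 0 0 38 85" --pt "0 0 0 0 0 38 85" --pt "0 0 0 0 0 22 85" --pt "0 0 0 0 0 10 85" --pt "0 0 0 0 0 0 85"

```text
time_s: 3.73
eef_pos: [0.4411, 0.3131, 0.0322]
ee_rot: [-2.332, -2.104, 0.006]
ft_force: [-0.1, -0.3, 0.8]
finger_gap: 0.085
grasp_force: 0.0
```

Emit:
apply_moves --pt "0 0 0 0 0 0 40" --pt "0 0 0 0 0 0 40" --pt "0 0 0 0 0 0 40" --pt "0 0 0 0 0 0 40" --pt "0 0 0 0 0 0 40" --pt "0 0 0 0 0 0 40" --pt "0 0 0 0 0 0 40" --pt "0 0 0 0 0 0 40" --force 40

```text
time_s: 4.4
eef_pos: [0.4433, 0.3152, 0.0365]
ee_rot: [2.33, 2.107, 0.006]
ft_force: [0.7, -0.3, 6.2]
finger_gap: 0.0474
grasp_force: 42.5
```

Emit:
apply_moves --pt "0 0 0 0 0 -20 40" --pt "0 0 0 0 0 -38 40" --pt "0 0 0 0 0 -38 40" --pt "0 0 0 0 0 -38 40" --pt "0 0 0 0 0 -38 40" --pt "0 0 0 0 0 -38 40" --pt "0 0 0 0 0 -20 40" --pt "0 0 0 0 0 0 40" --pt "0 0 0 0 0 0 40"

```text
time_s: 5.15
eef_pos: [0.4427, 0.3148, 0.2661]
ee_rot: [2.33, 2.107, 0.005]
ft_force: [0.2, 0.2, -0.9]
finger_gap: 0.0473
grasp_force: 41.7
```

```bash
python3 - <<'E'
from h import *
st=manip.get_state();Rm=R.from_rotvec(st['ee_rot']).as_matrix();print(st['eef_pos'],Rm,st['finger_gap'],st['ft_force'])
w=viewer.get_calibration('wrist');a=snap('wrist','w2.png');np.save('w2.npy',w,allow_pickle=True)
cv2.imwrite('pics/w2b.png',cv2.resize(cv2.imread('pics/w2.png'),(800,600),interpolation=cv2.INTER_CUBIC))
E
```

```text
[0.44266342 0.31484125 0.26610909] [[ 0.10002919  0.99498048  0.00283031]
 [ 0.99498191 -0.10003501  0.0019976 ]
 [ 0.00227071  0.00261629 -0.999994  ]] 0.04731736339687033 [ 0.18235148  0.18203995 -0.87985879]
```

View pics/w2b.png

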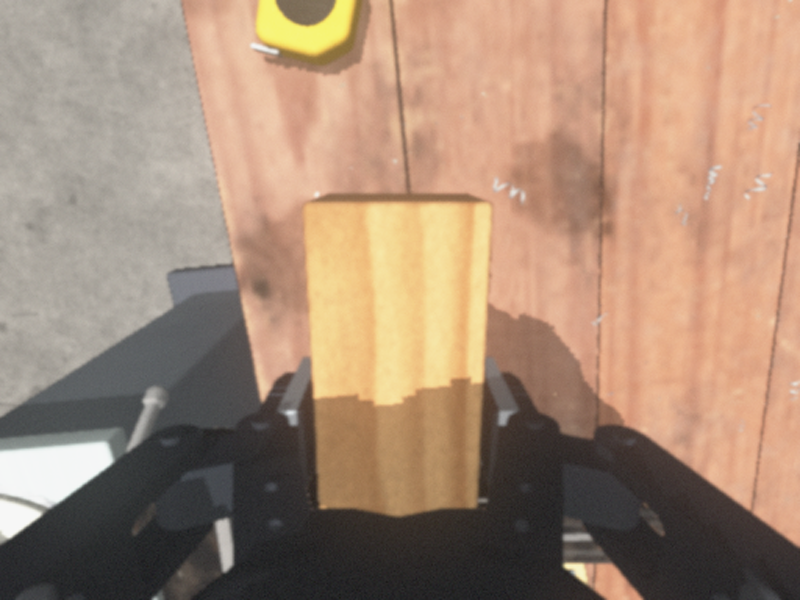

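The block is held squarely, with its far top edge from (307,203) to (490,203) in the 800-wide picture. Next: where it sits in the hand, and the move to the clamp.

```bash
python3 - <<'E'
from h import *
w=np.load('w2.npy',allow_pickle=True).item();st=manip.get_state();Rm=R.from_rotvec(st['ee_rot']).as_matrix();p=st['eef_pos']
rays=[ray(w,(u+.5)*.64-.5,(203+.5)*.64-.5) for u in(307,490)]
o=Rm.T@(rays[0][0]-p);d=[Rm.T@r[1] for r in rays];s=.048/(d[1]-d[0])[1]
for k in d:print('far edge in tool',o+s*k)
# with assumed top plane z_tool=-0.0015
for k in d:print(o+k*(-.0015-o[2])/k[2])
# drop target
yaw=1.7393;u=np.array([np.cos(yaw),np.sin(yaw),0]);O=np.array([.56348,-.19166,0])
print('u',u,'target x=.081',O+u*.081)
E
```

```text
far edge in tool [ 0.05916883 -0.0227361   0.00344187]
far edge in tool [0.05919601 0.0252639  0.00332707]
[ 0.0595634 -0.0217954 -0.0015   ]
[ 0.05958071  0.02430056 -0.0015    ]
u [-0.1677074   0.98583682  0.        ] target x=.081 [ 0.5498957  -0.11180722  0.        ]
```

Emit:
apply_moves --pt "0 0 -0.0896 0 0 0 40" --pt "0 0 -0.0896 0 0 0 40" --pt "0 0 -0.0896 0 0 0 40" --pt "0 0 0 0 0 0 40"

```text
time_s: 5.53
eef_pos: [0.4418, 0.3142, 0.2626]
ee_rot: [-2.021, -2.404, 0.004]
ft_force: [0.5, 0.3, -0.8]
finger_gap: 0.0471
grasp_force: 41.6
```

Emit:
apply_moves --pt "0 0 0 -36.9 2.84 0 40" --pt "0 0 0 -36.9 2.84 0 40" --pt "0 0 0 -36.9 2.84 0 40" --pt "0 0 0 -36.9 2.84 0 40" --pt "0 0 0 -36.9 2.84 0 40" --pt "0 0 0 -36.9 2.84 0 40" --pt "0 0 0 -36.9 2.84 0 40" --pt "0 0 0 -36.9 2.84 0 40" --pt "0 0 0 -36.9 2.84 0 40" --pt "0 0 0 -36.9 2.84 0 40" --pt "0 0 0 -36.9 2.84 0 40" --pt "0 0 0 -36.9 2.84 0 40"

```text
time_s: 6.53
eef_pos: [0.5499, -0.1181, 0.2632]
ee_rot: [-2.03, -2.396, 0.001]
ft_force: [-0.3, -0.9, -0.5]
finger_gap: 0.0474
grasp_force: 41.6
```

Emit:
apply_moves --pt "0 0 0 0 0 0 40" --pt "0 0 0 0 0 0 40" --pt "0 0 0 0 0 0 40"

```text
time_s: 6.78
eef_pos: [0.5498, -0.1161, 0.2633]
ee_rot: [-2.028, -2.397, 0.001]
ft_force: [-0.3, -0.4, -0.7]
finger_gap: 0.0473
grasp_force: 41.6
```

```bash
python3 - <<'E'
from h import *
st=manip.get_state();Rm=R.from_rotvec(st['ee_rot']).as_matrix();p=st['eef_pos'];print(p,Rm)
w=viewer.get_calibration('wrist');np.save('w3.npy',w,allow_pickle=True);a=snap('wrist','w3.png');cv2.imwrite('pics/w3b.png',cv2.resize(cv2.imread('pics/w3.png'),(800,600),interpolation=cv2.INTER_CUBIC))
print('yaw',np.arctan2(Rm[1,0],Rm[0,0]),'delta',Rm.T@(np.array([.5506,-.1162,.0545])-p))
E
```

```text
[ 0.54979317 -0.11613133  0.26331371] [[-1.65505152e-01  9.86207405e-01 -1.73195005e-03]
 [ 9.86208512e-01  1.65506436e-01  6.24908385e-04]
 [ 9.02938156e-04 -1.60463832e-03 -9.99998305e-01]]
yaw 1.737066600880652 delta [-0.0003898   0.00111941  0.20881192]
```

View pics/w3b.png

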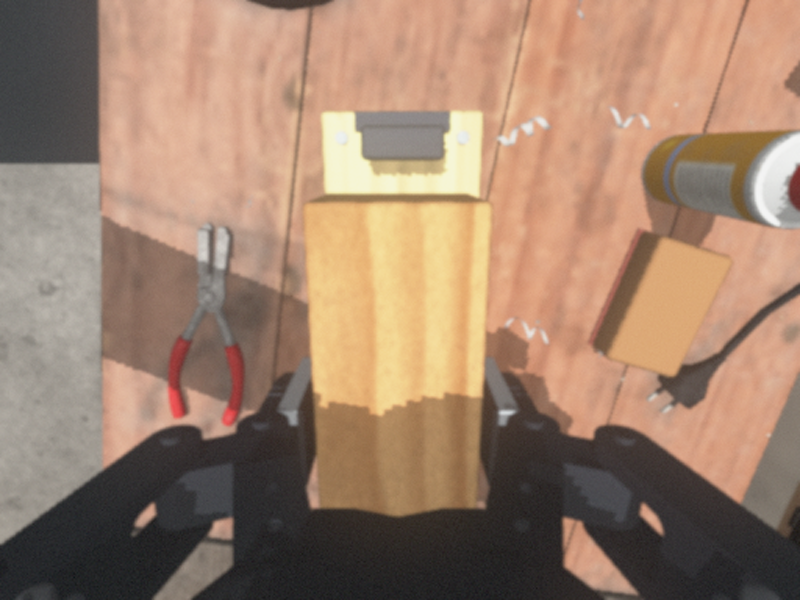

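Ahead of the held block, the board's end corners are at (322,113) and (483,112), and the stop's face edge is at v≈158 from u=362 to 445. The gripper is in line with the board, and the bottle and pliers are well clear.

```bash
python3 - <<'E'
from h import *
w=np.load('w3.npy',allow_pickle=True).item();st=manip.get_state();Rm=R.from_rotvec(st['ee_rot']).as_matrix();p=st['eef_pos']
yaw=1.7393;u=np.array([np.cos(yaw),np.sin(yaw),0]);n=np.array([-u[1],u[0],0]);O=np.array([.56348,-.19166,0])
for U,V,z in[(322,113,.018),(483,112,.018),(362,158,.06),(445,158,.06),(362,158,.03)]:
    q=onz(w,(U+.5)*.64-.5,(V+.5)*.64-.5,z);print(np.round(q,4),'clamp',(q-O)@u,(q-O)@n,'tool',Rm.T@(q-p))
E
```

```text
[ 0.4777 -0.0224  0.018 ] clamp 0.1812670598612993 0.056221732347161824 tool [ 0.10377049 -0.05539975  0.24584131]
[ 0.5942 -0.0021  0.018 ] clamp 0.18174301458642603 -0.062099375478846655 tool [0.10433643 0.06292091 0.24572755]
[ 0.5145 -0.0488  0.06  ] clamp 0.14904868241992583 0.024372877816658537 tool [ 0.07160306 -0.02356694  0.20379013]
[ 0.569  -0.0396  0.06  ] clamp 0.1489576181001329 -0.030981344179834676 tool [0.07155409 0.03178731 0.20373671]
[ 0.5122 -0.0489  0.03  ] clamp 0.14938648280862754 0.02662944056790074 tool [ 0.07192007 -0.02579482  0.2337925 ]
```

Emit:
apply_moves --pt "0 0 0 -1 2.5 0 40" --pt "0 0 0 0 0 38 40" --pt "0 0 0 0 0 38 40" --pt "0 0 0 0 0 38 40" --pt "0 0 0 0 0 38 40" --pt "0 0 0 0 0 34 40" --pt "0 0 0 0 0 12 40" --pt "0 0 0 0 0 4 40" --pt "0 0 0 0 0 3 40" --pt "0 0 0 0 0 2 40" --pt "0 0 0 0 0 0 40"

```text
time_s: 7.75
eef_pos: [0.554, -0.1169, 0.0592]
ee_rot: [2.024, 2.399, 0.002]
ft_force: [0.2, -0.0, -0.9]
finger_gap: 0.0473
grasp_force: 41.6
```

Emit:
apply_moves --pt "0 0 0 0 0 1.5 40" --pt "0 0 0 0 0 1.5 40" --pt "0 0 0 0 0 0 40"

```text
time_s: 8.0
eef_pos: [0.5531, -0.117, 0.0547]
ee_rot: [2.026, 2.4, 0.001]
ft_force: [-0.5, -0.6, -1.4]
finger_gap: 0.0472
grasp_force: 41.6
```

Emit:
apply_moves --pt "0 0 0 0 0 1 40" --pt "0 0 0 0 0 1 40" --pt "0 0 0 0 0 0 40"

```text
time_s: 8.25
eef_pos: [0.5531, -0.117, 0.0545]
ee_rot: [2.026, 2.4, 0.001]
ft_force: [-6.9, 0.8, 14.7]
finger_gap: 0.0473
grasp_force: 43.5
```

Emit:
apply_moves --pt "0 0 0 0 0 -0.8 40" --pt "0 0 0 0 0 0 85" --pt "0 0 0 0 0 0 85" --pt "0 0 0 0 0 0 85" --pt "0 0 0 0 0 0 85" --pt "0 0 0 0 0 0 85" --pt "0 0 0 0 0 0 85" --pt "0 0 0 0 0 -10 85" --pt "0 0 0 0 0 -30 85" --pt "0 0 0 0 0 -38 85" --pt "0 0 0 0 0 -38 85" --pt "0 0 0 0 0 -38 85"

```text
time_s: 9.25
eef_pos: [0.5524, -0.1167, 0.2096]
ee_rot: [2.026, 2.401, 0.0]
ft_force: [1.7, 0.4, 0.9]
finger_gap: 0.0852
grasp_force: 0.0
```

Emit:
apply_moves --pt "0 0 0 -40 0 -20 85" --pt "0 0 0 -40 0 -20 85" --pt "0 0 0 -40 0 -20 85" --pt "0 0 0 -30 0 0 85" --pt "0 0 0 0 0 0 85" --pt "0 0 0 0 0 0 85"

```text
time_s: 9.75
eef_pos: [0.5765, -0.2582, 0.263]
ee_rot: [-2.029, -2.398, 0.0]
ft_force: [-0.4, 0.5, -0.5]
finger_gap: 0.0849
grasp_force: 0.0
```

```bash
python3 - <<'E'
from h import *
st=manip.get_state();Rm=R.from_rotvec(st['ee_rot']).as_matrix();p=st['eef_pos'];print(p,Rm)
w=viewer.get_calibration('wrist');np.save('w4.npy',w,allow_pickle=True);np.save('p4.npy',{'p':p,'R':Rm},allow_pickle=True);a=snap('wrist','w4.png');cv2.imwrite('pics/w4b.png',cv2.resize(cv2.imread('pics/w4.png'),(800,600),interpolation=cv2.INTER_CUBIC))
E
```

```text
[ 0.57652137 -0.25815512  0.26304664] [[-1.65590354e-01  9.86194600e-01 -2.12334787e-04]
 [ 9.86194605e-01  1.65590389e-01  1.56995090e-04]
 [ 1.89988310e-04 -1.83406548e-04 -9.99999965e-01]]
```

View pics/w4b.png

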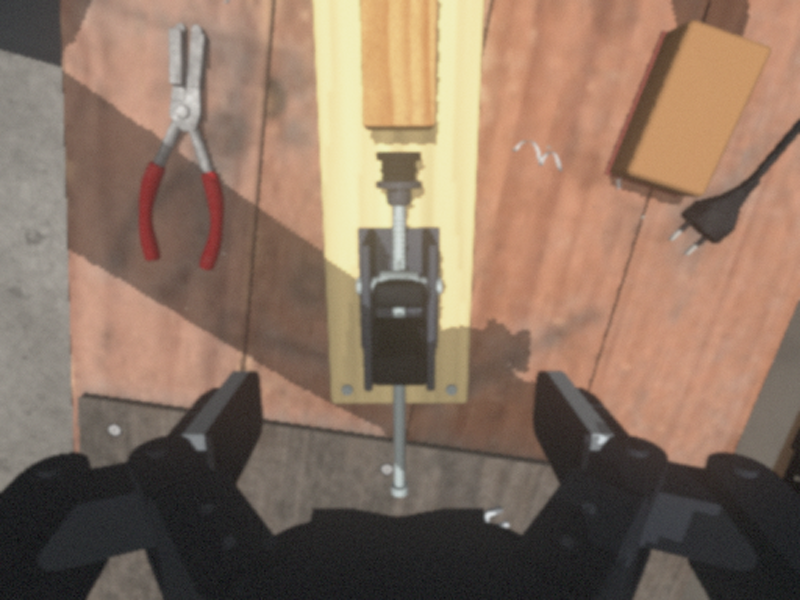

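The picture shows the block on the board's centreline with its near end at (365-436, 127). The pad's face is at (399,153), trigger and handle at about (400,290-380), and the board's back corners at (331,404) and (467,403).

```bash
python3 - <<'E'
from h import *
w=np.load('w4.npy',allow_pickle=True).item();s=np.load('p4.npy',allow_pickle=True).item()
yaw=1.7393;u=np.array([np.cos(yaw),np.sin(yaw),0]);n=np.array([-u[1],u[0],0]);O=np.array([.56348,-.19166,0])
for t,U,V,z in[('boardL',331,404,.018),('boardR',467,403,.018),('blkL',365,127,.056),('blkR',436,127,.056),('pad',399,153,.037),('pivL',360,287,.084),('pivR',440,287,.084),('rodend',399,492,.037)]:
    q=onz(w,(U+.5)*.64-.5,(V+.5)*.64-.5,z);print(t,np.round(q,4),'clamp',np.round([(q-O)@u,(q-O)@n],4))
ang=.1685;T=np.array([[np.cos(ang),np.sin(ang),0],[np.sin(ang),-np.cos(ang),0],[0,0,-1]])
print(T.T@(O+u*-.095-n*.003+[0,0,.137]-s['p']))
E
```

```text
boardL [ 0.5415 -0.4002  0.018 ] clamp [-0.202   0.0566]
boardR [ 0.659  -0.3794  0.018 ] clamp [-0.2011 -0.0627]
blkL [ 0.5403 -0.1711  0.056 ] clamp [0.0241 0.0194]
blkR [ 0.5867 -0.1633  0.056 ] clamp [ 0.024  -0.0276]
pad [ 0.5653 -0.1832  0.037 ] clamp [ 0.008  -0.0032]
pivL [ 0.5539 -0.2726  0.084 ] clamp [-0.0781  0.023 ]
pivR [ 0.6064 -0.2637  0.084 ] clamp [-0.0782 -0.0303]
rodend [ 0.6131 -0.4654  0.037 ] clamp [-0.2782 -0.003 ]
[0.00129516 0.02725952 0.12604664]
```

Emit:
apply_moves --pt "0 0 0.1207 0 0 0 85" --pt "0 0 0.1207 0 0 0 85" --pt "0 0 0.1207 0 0 0 85" --pt "0 0 0.1207 0 0 0 85" --pt "0 0 0.1207 0 0 0 85" --pt "0 0 0.1207 0 0 0 85" --pt "0 0 0.1207 0 0 0 85" --pt "0 0 0.1207 0 0 0 85" --pt "0 0 0.1207 0 0 0 85" --pt "0 0 0.1207 0 0 0 85" --pt "0 0 0.1207 0 0 0 85" --pt "0 0 0.1207 0 0 0 85"

```text
time_s: 10.8
eef_pos: [0.5765, -0.2551, 0.2634]
ee_rot: [-3.109, -0.449, -0.0]
ft_force: [-0.3, 0.2, 0.3]
finger_gap: 0.0845
grasp_force: 0.0
```

Emit:
apply_moves --pt "0 0 0.1207 0 0 0 85" --pt "0 0 0 1.3 29.3 0 85" --pt "0 0 0 0 0 20 85" --pt "0 0 0 0 0 20 85" --pt "0 0 0 0 0 0 85" --pt "0 0 0 0 0 0 85" --pt "0 0 0 0 0 0 85"

```text
time_s: 11.38
eef_pos: [0.583, -0.2844, 0.2245]
ee_rot: [3.13, 0.269, 0.001]
ft_force: [-0.5, -0.2, -0.1]
finger_gap: 0.0853
grasp_force: 0.0
```

```bash
python3 - <<'E'
from h import *
st=manip.get_state();Rm=R.from_rotvec(st['ee_rot']).as_matrix();p=st['eef_pos'];print(p,Rm,st['joints'])
yaw=1.7393;u=np.array([np.cos(yaw),np.sin(yaw),0]);n=np.array([-u[1],u[0],0]);O=np.array([.56348,-.19166,0])
print('clamp',(p-O)@u,(p-O)@n, Rm.T@(O+u*-.097-n*.003+[0,0,.137]-p))
a=snap('wrist','w5.png');cv2.imwrite('pics/w5b.png',cv2.resize(cv2.imread('pics/w5.png'),(800,600),interpolation=cv2.INTER_CUBIC))
E
```

```text
[ 0.58295988 -0.28441521  0.22446323] [[ 9.85324220e-01  1.70690796e-01  9.12562570e-04]
 [ 1.70691177e-01 -9.85324512e-01 -3.56788704e-04]
 [ 8.38269721e-04  5.07318931e-04 -9.99999520e-01]] [-4.53937580e-01  3.22030188e-01  3.88070932e-01  1.63586047e+00
  7.95099560e-05  2.51612417e+00]
clamp -0.0947084189004065 -0.0036482482382796427 [-0.0007285   0.00224524  0.0874638 ]
```

View pics/w5b.png

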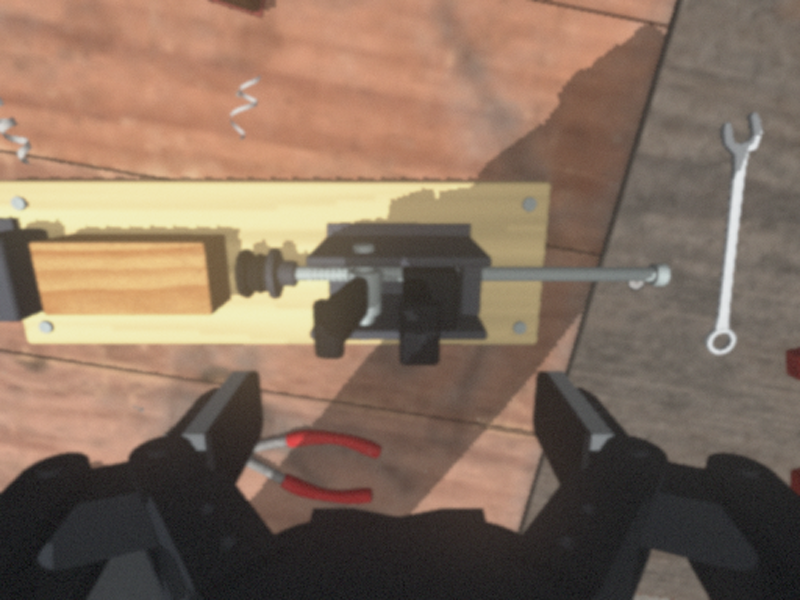

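The handle's top spans u 400-440 at v≈362. The trigger's front edge is at u≈315, v≈355. Both lie between the open fingers.

```bash
python3 - <<'E'
from h import *
w=viewer.get_calibration('wrist');st=manip.get_state();Rm=R.from_rotvec(st['ee_rot']).as_matrix();p=st['eef_pos']
for t,U,V,z in[('hback',440,362,.155),('hfront',400,362,.155),('trig',315,355,.15),('trigback',343,355,.15)]:
    q=onz(w,(U+.5)*.64-.5,(V+.5)*.64-.5,z);print(t,np.round(Rm.T@(q-p),4))
E
```

```text
hback [-0.0138  0.0203  0.0698]
hfront [-0.0137  0.0027  0.0698]
trig [-0.0125 -0.0356  0.0748]
trigback [-0.0126 -0.023   0.0748]
```

Emit:
apply_moves --pt "0 0 0 0 2.5 0 85" --pt "0 0 0 0 0 25 85" --pt "0 0 0 0 0 25 85" --pt "0 0 0 0 0 20 85" --pt "0 0 0 0 0 10 85" --pt "0 0 0 0 0 6 85" --pt "0 0 0 0 0 0 85" --pt "0 0 0 0 0 0 85"

```text
time_s: 12.1
eef_pos: [0.5837, -0.2879, 0.1383]
ee_rot: [3.129, 0.268, 0.002]
ft_force: [1.4, -0.9, -0.1]
finger_gap: 0.0851
grasp_force: 0.0
```

Emit:
apply_moves --pt "0 0 0 0 0 0 30" --pt "0 0 0 0 0 0 30" --pt "0 0 0 0 0 0 30" --pt "0 0 0 0 0 0 30" --pt "0 0 0 0 0 0 30" --pt "0 0 0 0 0 0 30" --pt "0 0 0 0 0 0 30" --pt "0 0 0 0 0 0 30" --pt "0 0 0 0 0 0 30" --pt "0 0 0 0 0 0 30" --force 20

```text
time_s: 12.93
eef_pos: [0.5837, -0.2849, 0.14]
ee_rot: [-3.125, -0.27, -0.005]
ft_force: [-4.8, 16.7, 13.5]
finger_gap: 0.0353
grasp_force: 25.6
```

Emit:
apply_moves --pt "0 0 0 0 0 0 28" --pt "0 0 0 0 0 0 28" --pt "0 0 0 0 0 0 28" --pt "0 0 0 0 0 0 28"

```text
time_s: 13.27
eef_pos: [0.5838, -0.2849, 0.14]
ee_rot: [-3.125, -0.27, -0.005]
ft_force: [-3.7, 15.5, 13.1]
finger_gap: 0.0356
grasp_force: 25.6
```

```bash
python3 - <<'E'
from h import *
a=snap('side','s1.png');b=snap('wrist','w6.png')
a=cv2.imread('pics/s1.png')[130:210,240:340];b=cv2.imread('pics/w6.png')
o=np.zeros((600,800,3),np.uint8);o[:240,:300]=cv2.resize(a,(300,240),interpolation=cv2.INTER_CUBIC);o[216:,288:]=b
o[:215,310:800]=cv2.resize(viewer.capture('top')[165:210,270:373,::-1],(490,215),interpolation=cv2.INTER_CUBIC)
cv2.imwrite('pics/s1b.png',o)
E
```

```text
(no output)
```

View pics/s1b.png

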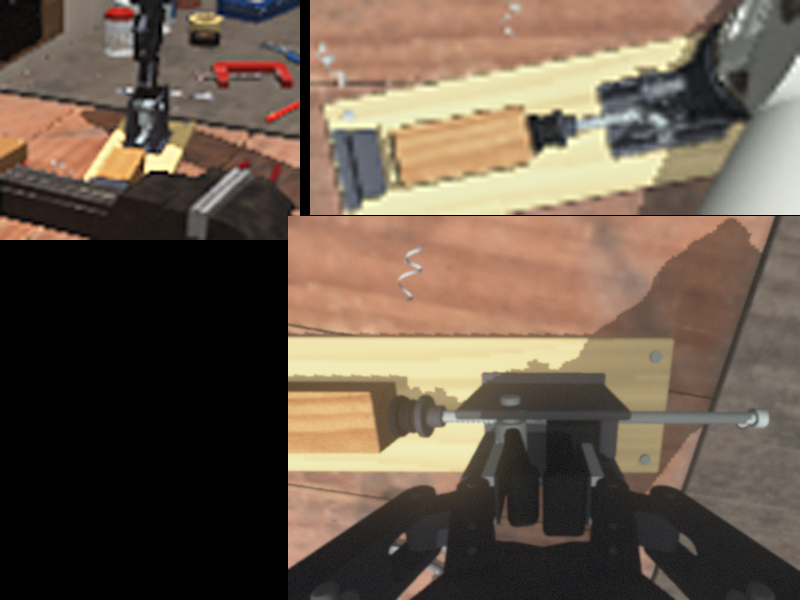

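The rod has advanced and the pad is almost at the block; both fingers are on the trigger and handle. I'll pump again, with the hand 2 mm nearer the pad.

Emit:
apply_moves --pt "0 0 0 0 -2 0 66" --pt "0 0 0 0 0 0 66" --pt "0 0 0 0 0 0 66" --pt "0 0 0 0 0 0 66" --pt "0 0 0 0 0 0 66" --pt "0 0 0 0 0 0 66"

```text
time_s: 13.92
eef_pos: [0.5832, -0.2859, 0.1375]
ee_rot: [3.13, 0.267, 0.001]
ft_force: [0.5, 2.8, 2.0]
finger_gap: 0.0659
grasp_force: 1.6
```

Emit:
apply_moves --pt "0 0 0 0 0 0 30" --pt "0 0 0 0 0 0 30" --pt "0 0 0 0 0 0 30" --pt "0 0 0 0 0 0 30" --pt "0 0 0 0 0 0 30" --pt "0 0 0 0 0 0 30" --pt "0 0 0 0 0 0 30" --pt "0 0 0 0 0 0 30" --force 20

```text
time_s: 14.58
eef_pos: [0.5829, -0.2846, 0.138]
ee_rot: [-3.128, -0.268, -0.002]
ft_force: [-1.7, 9.5, 10.1]
finger_gap: 0.0364
grasp_force: 20.4
```

```bash
cat > rod.py <<'E'
from h import *
def rodend(fn=None):
    st=manip.get_state();w=viewer.get_calibration('wrist')
    im=cv2.imread(fn) if fn else viewer.capture('wrist')[:,:,::-1]
    g=cv2.cvtColor(np.ascontiguousarray(im[190:215,340:512]),cv2.COLOR_BGR2GRAY).astype(int)
    Rm=R.from_rotvec(st['ee_rot']).as_matrix()
    yaw=1.7393;u=np.array([np.cos(yaw),np.sin(yaw),0]);O=np.array([.56348,-.19166,0])
    m=g>150;m=m&~(cv2.cvtColor(np.ascontiguousarray(im[190:215,340:512]),cv2.COLOR_BGR2HSV)[:,:,1]>60)
    ys,xs=np.nonzero(m);U,V=340+xs.max(),190+np.median(ys[xs>xs.max()-4])
    print('rod end px',U,V,'clamp x',((onz(w,U,V,.037)-O)@u).round(4),'gap',st['finger_gap'])
E
python3 - <<'E'
from rod import *
rodend('pics/w6.png');rodend()
E
```

```text
rod end px 480 203.0 clamp x -0.2725 gap 0.03640992376645585
rod end px 477 202.0 clamp x -0.27 gap 0.03640992376645585
```

Emit:
apply_moves --pt "0 0 0 0 0 0 84" --pt "0 0 0 0 0 0 84" --pt "0 0 0 0 0 0 84" --pt "0 0 0 0 0 0 84" --pt "0 0 0 0 0 0 84" --pt "0 0 0 0 0 0 84" --pt "0 0 0 0 0 0 84" --pt "0 0 0 0 0 0 84"

```text
time_s: 15.3
eef_pos: [0.583, -0.286, 0.1371]
ee_rot: [3.13, 0.267, 0.0]
ft_force: [0.3, 0.5, 0.1]
finger_gap: 0.0842
grasp_force: 0.0
```

```bash
python3 - <<'E'
from rod import *
rodend()
E
```

```text
rod end px 476 201.5 clamp x -0.2705 gap 0.08423039564884847
```

Emit:
apply_moves --pt "0 0 0 0 0 0 30" --pt "0 0 0 0 0 0 30" --pt "0 0 0 0 0 0 30" --pt "0 0 0 0 0 0 30" --pt "0 0 0 0 0 0 30" --pt "0 0 0 0 0 0 30" --pt "0 0 0 0 0 0 30" --pt "0 0 0 0 0 0 30" --pt "0 0 0 0 0 0 30" --pt "0 0 0 0 0 0 30" --force 20

```text
time_s: 16.18
eef_pos: [0.5832, -0.2845, 0.1383]
ee_rot: [-3.128, -0.269, -0.003]
ft_force: [-2.3, 7.4, 8.3]
finger_gap: 0.0359
grasp_force: 20.8
```

```bash
python3 - <<'E'
from rod import *
rodend();snap('wrist','w7.png')
E
```

```text
rod end px 466 205.0 clamp x -0.2621 gap 0.03590211367514554
```

Emit:
apply_moves --pt "0 0 0 0 0 0 84" --pt "0 0 0 0 0 0 84" --pt "0 0 0 0 0 0 84" --pt "0 0 0 0 0 0 84" --pt "0 0 0 0 0 0 84" --pt "0 0 0 0 0 0 84" --pt "0 0 0 0 0 0 84" --pt "0 0 0 0 0 0 84"

```text
time_s: 16.95
eef_pos: [0.583, -0.286, 0.1371]
ee_rot: [3.13, 0.267, 0.0]
ft_force: [-0.2, 0.4, -0.2]
finger_gap: 0.0842
grasp_force: 0.0
```

Emit:
apply_moves --pt "0 0 0 0 0 0 30" --pt "0 0 0 0 0 0 30" --pt "0 0 0 0 0 0 30" --pt "0 0 0 0 0 0 30" --pt "0 0 0 0 0 0 30" --pt "0 0 0 0 0 0 30" --pt "0 0 0 0 0 0 30" --pt "0 0 0 0 0 0 30" --pt "0 0 0 0 0 0 30" --pt "0 0 0 0 0 0 30" --force 20

```text
time_s: 17.78
eef_pos: [0.5832, -0.2845, 0.1383]
ee_rot: [-3.128, -0.269, -0.002]
ft_force: [-1.3, 6.3, 9.2]
finger_gap: 0.0359
grasp_force: 21.0
```

```bash
python3 - <<'E'
from rod import *
rodend();snap('wrist','w8.png');b=cv2.imread('pics/w8.png')
t=viewer.capture('top')[165:210,270:373,::-1]
o=np.zeros((600,800,3),np.uint8);o[:250,:570]=cv2.resize(t,(570,250),interpolation=cv2.INTER_CUBIC)
o[250:,:]=cv2.resize(b[150:290,0:320],(800,350),interpolation=cv2.INTER_CUBIC)
cv2.imwrite('pics/s2b.png',o)
E
```

```text
rod end px 462 204.0 clamp x -0.2589 gap 0.03591970418589347
```

View pics/s2b.png

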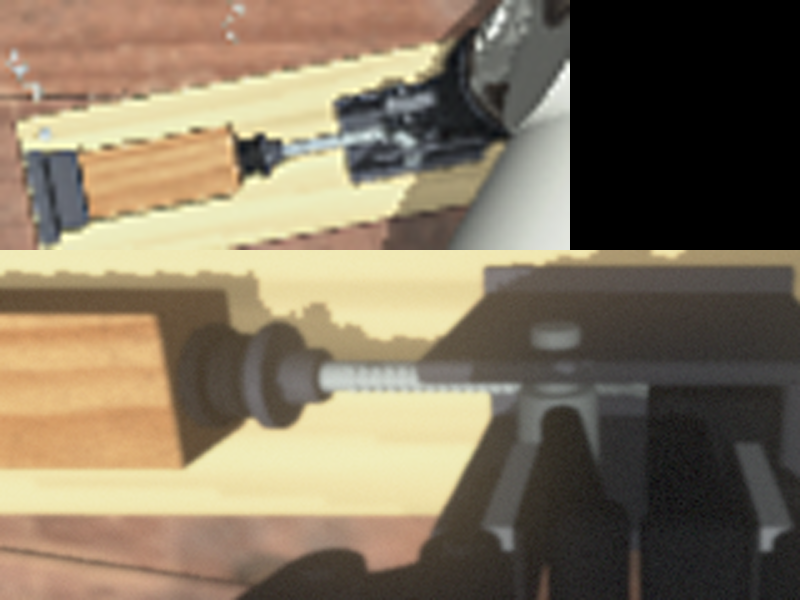

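The block now looks to be against the stop (top view, (82,185)) with the pad on its end (wrist crop, (185,375)). I'll measure the advance, the block's shift and the pad's thickness between matching pictures.

```bash
python3 - <<'E'
from h import *
a=cv2.imread('pics/w7.png',0);b=cv2.imread('pics/w8.png',0)
def tm(name,box):
    u0,u1,v0,v1=box;k=4
    T=cv2.resize(b[v0:v1,u0:u1],None,fx=k,fy=k,interpolation=cv2.INTER_CUBIC);S=cv2.resize(a[v0-6:v1+6,max(u0-20,0):u1+20],None,fx=k,fy=k,interpolation=cv2.INTER_CUBIC)
    r=cv2.matchTemplate(S,T,cv2.TM_CCOEFF_NORMED);_,m,_,l=cv2.minMaxLoc(r);print(name,'shift px since w7',l[0]/k-(u0-max(u0-20,0)),l[1]/k-6,m)
tm('rodend',(448,468,194,214));tm('plate',(95,130,175,225));tm('blockend',(50,85,165,240));tm('padtip',(70,98,178,222))
f=192/np.tan(np.radians(66.054)/2);print(f)
crop=lambda fn:cv2.resize(cv2.imread(fn)[165:235,40:140],(400,280),interpolation=cv2.INTER_CUBIC)
cv2.imwrite('pics/s3.png',np.hstack([crop('pics/w7.png'),crop('pics/w8.png')]))
E
```

```text
rodend shift px since w7 4.25 0.75 0.7618667483329773
plate shift px since w7 10.0 0.0 0.9929075837135315
blockend shift px since w7 11.0 0.0 0.9980760812759399
padtip shift px since w7 10.25 -0.25 0.9724677801132202
295.34927665155504
```

View pics/s3.png

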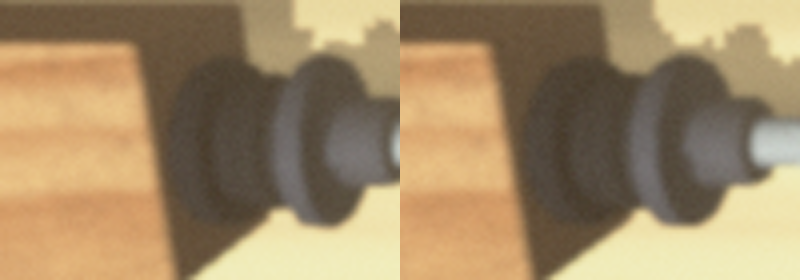

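```bash
python3 - <<'E'
from h import *
w=viewer.get_calibration('wrist')
yaw=1.7393;u=np.array([np.cos(yaw),np.sin(yaw),0]);n=np.array([-u[1],u[0],0]);O=np.array([.56348,-.19166,0])
for U,V in[(158,314),(182,467)]:
    q=onz(w,(U+.5)/2.5-.5,150+(V-250+.5)/2.5-.5,.056);print('block end',(q-O)@u,(q-O)@n)
c=viewer.get_calibration('top');k=570/103
for U,V,z in[(82,155,.056),(88,218,.056),(82,155,.06)]:
    q=onz(c,270+(U+.5)/k-.5,165+(V+.5)/k-.5,z);print('top far end',(q-O)@u,(q-O)@n)
for U,V in[(234,125),(240,190)]:
    q=onz(c,270+(U+.5)/k-.5,165+(V+.5)/k-.5,.056);print('top near end',(q-O)@u,(q-O)@n)
E
```

```text
block end 0.03698967087820298 -0.026558862185204972
block end 0.03798590846149008 0.019853116975818673
top far end 0.14649682997691918 -0.02137856137930126
top far end 0.15085489570757332 0.02328915165899547
top far end 0.14694363076662256 -0.02100871059102136
top near end 0.0363567449269836 -0.023001442644677263
top near end 0.04141294929554758 0.02313925412176522
```

Emit:
apply_moves --pt "0 0 0 0 0 0 84" --pt "0 0 0 0 0 0 84" --pt "0 0 0 0 0 0 84" --pt "0 0 0 0 0 0 84" --pt "0 0 0 0 0 0 84" --pt "0 0 0 0 0 0 84" --pt "0 0 0 0 0 0 84" --pt "0 0 0 0 0 0 84"

```text
time_s: 18.6
eef_pos: [0.583, -0.286, 0.1371]
ee_rot: [3.13, 0.267, 0.0]
ft_force: [0.3, 0.7, -0.3]
finger_gap: 0.0842
grasp_force: 0.0
```

Emit:
apply_moves --pt "0 0 0 0 0 0 30" --pt "0 0 0 0 0 0 30" --pt "0 0 0 0 0 0 30" --pt "0 0 0 0 0 0 30" --pt "0 0 0 0 0 0 30" --pt "0 0 0 0 0 0 30" --pt "0 0 0 0 0 0 30" --pt "0 0 0 0 0 0 30" --pt "0 0 0 0 0 0 30" --pt "0 0 0 0 0 0 30" --pt "0 0 0 0 0 0 30" --force 20

```text
time_s: 19.52
eef_pos: [0.5832, -0.2841, 0.1385]
ee_rot: [-3.127, -0.269, -0.003]
ft_force: [-2.3, 8.7, 11.5]
finger_gap: 0.0372
grasp_force: 19.8
```

```bash
python3 - <<'E'
from h import *
snap('wrist','w9.png')
a=cv2.imread('pics/w8.png',0);b=cv2.imread('pics/w9.png',0)
def tm(name,box):
    u0,u1,v0,v1=box;k=4
    T=cv2.resize(a[v0:v1,u0:u1],None,fx=k,fy=k,interpolation=cv2.INTER_CUBIC);S=cv2.resize(b[v0-6:v1+6,max(u0-20,0):u1+20],None,fx=k,fy=k,interpolation=cv2.INTER_CUBIC)
    r=cv2.matchTemplate(S,T,cv2.TM_CCOEFF_NORMED);_,m,_,l=cv2.minMaxLoc(r);print(name,l[0]/k-(u0-max(u0-20,0)),l[1]/k-6,m)
tm('plate',(95,130,175,225));tm('blockend',(50,85,165,240))
crop=lambda fn:cv2.resize(cv2.imread(fn)[165:235,40:140],(400,280),interpolation=cv2.INTER_CUBIC)
cv2.imwrite('pics/s4.png',np.hstack([crop('pics/w8.png'),crop('pics/w9.png')]))
print(manip.get_state()['eef_pos'])
E
```

```text
plate -5.0 0.25 0.9340479969978333
blockend 0.25 0.0 0.9991967082023621
[ 0.58315967 -0.28404564  0.138501  ]
```

The block stayed put (0.25 px) while the pad's plate advanced about 5 px, or 4 mm. That puts the pad about 4 mm compressed, with the trigger squeezed. I'll hold briefly and check it is steady.

Emit:
apply_moves --pt "0 0 0 0 0 0 30" --pt "0 0 0 0 0 0 30" --pt "0 0 0 0 0 0 30" --pt "0 0 0 0 0 0 30" --pt "0 0 0 0 0 0 30" --pt "0 0 0 0 0 0 30" --force 22

```text
time_s: 20.07
eef_pos: [0.5832, -0.2846, 0.1386]
ee_rot: [-3.128, -0.269, -0.003]
ft_force: [-2.8, 6.8, 11.1]
finger_gap: 0.0366
grasp_force: 22.0
```

```bash
python3 - <<'E'
from h import *
snap('wrist','w10.png')
a=cv2.imread('pics/w8.png',0);b=cv2.imread('pics/w10.png',0)
def tm(name,box):
    u0,u1,v0,v1=box;k=4
    T=cv2.resize(a[v0:v1,u0:u1],None,fx=k,fy=k,interpolation=cv2.INTER_CUBIC);S=cv2.resize(b[v0-6:v1+6,max(u0-20,0):u1+20],None,fx=k,fy=k,interpolation=cv2.INTER_CUBIC)
    r=cv2.matchTemplate(S,T,cv2.TM_CCOEFF_NORMED);_,m,_,l=cv2.minMaxLoc(r);print(name,l[0]/k-(u0-max(u0-20,0)),l[1]/k-6,m)
for bx in[(95,130,175,225),(100,118,178,222),(104,128,185,215)]:tm('plate',bx)
tm('blockend',(50,85,165,240))
crop=lambda fn:cv2.resize(cv2.imread(fn)[165:235,40:140],(400,280),interpolation=cv2.INTER_CUBIC)
cv2.imwrite('pics/s4.png',np.hstack([crop('pics/w8.png'),crop('pics/w10.png')]))
E
```

```text
plate -6.25 0.25 0.9212753176689148
plate -6.25 0.25 0.8479906916618347
plate -6.75 0.0 0.9901809692382812
blockend -0.5 0.0 0.9991116523742676
```

View pics/s4.png

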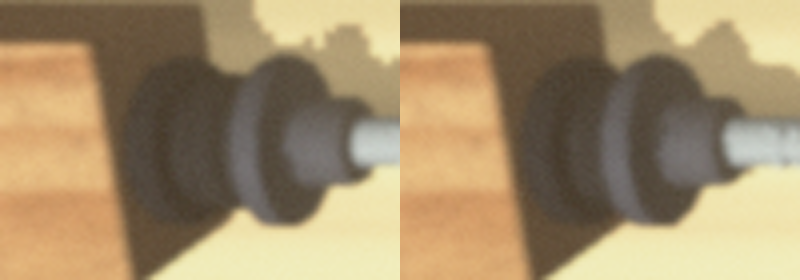

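The right half shows the pad visibly shortened: the plate's front edge went from about 230 to 203 while the block stayed still. That is about 5 mm of compression, with the trigger held at 22 N, so I'm handing in.

```bash
python3 -c "
from cell import hand_in
print(hand_in())"
```

```text
the job is handed in; nothing more can be done
None
```

I handed the job in with the block lying in line on the board, pressed against the stop by about 5 mm of pad compression (estimated from the camera pictures), and the trigger held squeezed at 22 N; no verdict came back.

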